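# Run a bent pick along the cover seam of a returned shower control box

### The arm

A 7-joint arm with a two-finger parallel gripper is mounted at the origin on the work surface. World frame = base frame: x ahead of the robot, y to its left, z up, the work surface at z = 0. Lengths are in m, angles in degrees, forces in N, time in s.
With the tool pointing down it reaches from about 0.35 to 0.9 m from the base axis. Payload 8.1 kg.
Tool frame: the origin (TCP) lies between the finger pads; the fingertips stand ahead of it and the grasp point (between the pads) lies 5 mm behind it (manip.tips_ahead is the z of the fingertips in the tool frame, in m); z points along the fingers, y is the line along which they close (so a half turn about z gives the same grasp; the last joint's range is limited). The gripper opens to 92 mm and grips with 3 to 60 N. Pads are 19 mm wide; open, the fingers measure 130 mm over their backs; the gripper's body (75 mm by 190 mm) begins 47 mm behind the grasp point.
Start: joints at [-81.91, 24.895, 1.432, 90.138, -0.665, 64.973, -4.303], TCP at [0.151, 0.607, 0.241] pointing down, gripper open.
Joint ranges: [-149.89, 149.89], [-25.12, 119.58], [-72.63, 75.52], [4.76, 147.25], [-75.54, 255.54], [6.69, 114.76], [-157.13, 157.13]. Speed limits (degrees/s): [127.2, 127.2, 172.46, 172.46, 180, 180, 180].

### API

Orientations are given as a 3x3 rotation matrix whose columns are the frame's x, y, z axes.
In Python, from bench import manip, viewer gives the robot as it stands.
- The arm moves only by the tool jog_arm, never from a script. Its argument "series" is a list of rows, each an object with "grip": the finger opening in mm, from 0 to 91.8; "xyz": the shift along the tool's x, y, z in units of 40 mm (1.0 is 40 mm), a list of three; "rot": the turn, a rotation vector about the tool's x, y, z in units of 6 degrees (1.0 is 6 degrees), a list of three. In form: [{"grip": grip, "xyz": [x, y, z], "rot": [wx, wy, wz]}, ...]. A call has 1 to 8 rows; each row shifts and turns the commanded pose from where the row before left it, along the tool's axes as they then stand; what a row does not reach is not made up. A row lasts 1/12 s, in which the tool goes at most 41.7 mm and 7.16 degrees, less where a joint would pass 70% of its speed; a pose out of reach is approached as far as the arm can. A call is refused whole if a number of a shift passes 1 or a number of a turn 1, either way. A call with a gripper value outside its range is refused whole. The fingers move at their own pace and stop on an object; "squeeze" is the grip in N (left out, the last holds). Time passes only in rows, so rows that do not move let the fingers close. It gives the time, the measured TCP pose, the force, the opening and the grip force at its end, in the units of the state.
- manip.state(): the state, without advancing time (a new reading comes with each control period).
- viewer.capture(name): name is "scene" or "top"; returns the picture (384x512x3 uint8, red, green, blue); there is no depth.
- viewer.camera_params(name): a dict with "intrinsics" (3x3 intrinsics, pixels), "pose" (4x4, takes a point from camera to world coordinates). Camera axes: x right, y down, z forward; pixel columns grow to the right and rows downward; lengths in m; the calibration is good to about 2 mm. A picture is of the moment at which its call begins. camera_params takes no time and is no camera call.
- manip.job_done(): hands the job in; it is judged then, once.
The state is a dict: "clock": time; "joint_positions": joint angles; "qd": joint speeds; "effort": joint torques, N m; "tcp_pos": TCP position; "ee_rot": TCP orientation; "contact_force": force on the tool from outside, world axes, zero at the start; "wrist_torque": the same for the moment, N m; "gripper_width": finger opening in m; "finger_force": force on a finger pad.
Only numpy, scipy, OpenCV 4.12 (cv2) and the standard library are available. Lean on these libraries where they do the work, as an engineer would, in place of code of your own. Each camera call takes 0.05 s, during which the arm holds its last target. There are 200 camera calls.

### The job

Spring open the cover of the returned shower control box for inspection: take the bent pick from its rest, lower its tip into the wide pry notch at the left end of the seam along the cover's near edge (both as seen from the robot), and draw it slowly and steadily, about 3 cm a second, down in the seam right to the other end without forcing it, so that the three catches are pushed back one after another and the cover pops up. Then lift the pick out and lay it back in its rest, tip down, as it lay before. Touch the box only with the pick, and leave the shower head, the copper elbow and the cabinet knob where they are.

Things in the scene. Friction and masses are not known exactly. Their poses are not given: they have to be found in the camera images.
- unit: grey shower control box with white cover, fixed in a plywood cradle (184 by 250 by 8 mm, cleats 24 mm high). Origin on the bench under its middle; x away from the robot to its back (two pipe tails, 42 mm long), y to the robot's left along the seam, turned up to 0.3 rad about z. Box 144 (x) by 210 (y) mm, top 64 mm above the bench. The seam is a straight groove along y in front of the cover
- seam_start (a point): left end of the seam, on its centre line (box x -48, y +80 mm), in the pry notch, at the height of the box's top. The groove is 12 mm wide and 18 mm deep below this height, with end walls at box y = +96 and -90 mm. From y = +64 to +96 it widens to the front into the pry notch: 24 mm wide, x = -66 to -42 mm. Axes as unit
- seam_end (a point): right end of the seam, on its centre line at the height of the box's top, 158 mm from seam_start along -y of the box and 12 mm short of the end wall. The groove is clear of catches for 8 mm before it. Axes as unit
- catch_a (a joint): first catch, 40 mm along the seam from seam_start: steel V nose of 5 mm bar bridging the groove from the front rail, point over the cover's lip, top 1.5 and underside 6.5 mm below the box's top. Flanks slope 40 degrees, so a tip drawn along the groove below its top pushes it back (1 N friction). 0 = shut, 0.0155 m = fully back; above 0.003 it is off the lip; stays where left, at 6 to 15 mm
- catch_b (a joint): second catch, the same, 85 mm along the seam from seam_start (box y = -5)
- catch_c (a joint): third catch, the same, 130 mm along the seam from seam_start (box y = -50)
- cover (a joint): white cover, 97 (x) by 187 mm (y), hinged along its back edge. 0 to 0.01 rad = held shut by the catches; a light spring (under 1 N at the front edge) lifts it to 0.20 rad once all three catches are back; its front edge then stands 20 mm higher, 84 mm above the bench
- pick_mid (a point): grasp point of the bent pick (90 g), on the axis of its black flat-sided handle: 130 mm long (x from -75 to +55), 15 mm wide (y), 18 mm high (z). x points along the handle to the bent end, z up as it lies in its rest. A steel shank 6 mm thick leaves the front end and bends straight down (-z) 75 mm ahead of this point
- pick_tip (a point): rounded tip of the bent pick, radius 3 mm: 75 mm ahead (x) and 58 mm below (z) of pick_mid; axes as pick_mid
- pick: the bent pick as a body, same origin and axes as pick_mid
- rest_mid (a point): middle of the pick's fixed rest, 77 mm up; pick_mid lies within 4 mm of it; x along the rest, bent end to +x. Wooden foot 104 by 68 by 12 mm; two steel forks 42 mm before and behind, 8 mm thick: open-topped notches 21 mm wide, floor 68 mm up, prongs 6 mm thick reaching 81 mm up. The handle is free for 76 mm between them. The tip hangs free in front of the foot. Left or right of the box
- vise: small blue cast iron vise holding a brass cross handle, fixed, on the other side of the box from the rest; origin on the bench under its middle; x from -104 to +80 mm, y from -65 to +65 mm, 133 mm high
- shower_head: loose white hand shower lying on the bench beyond the box on the right, 205 mm long, 80 mm disc, 34 mm high; origin on the bench under its middle
- elbow: loose copper pipe elbow lying on the bench beyond the box on the left, two legs of 60 mm along its x and y, 29 mm high; origin under the corner
- cabinet_knob: loose black cabinet knob standing on its foot between the robot and the box, 38 mm diameter, 32 mm high; origin under its middle
Mind the look-alikes: they are no part of the job. There is more than one size of the pick; the job needs the largest. There is more than one size of the part that bears rest_mid; the job needs the larger.

How it is judged (in metres and radians):
On the way, in this order (a step that is already met when the one before it is completed fails the run):
1. the pick's tip is down in the pry notch at the seam's left end, all three catches still shut (y of pick_tip in the frame of seam_start between -0.016 and 0.016 m and x of pick_tip in the frame of seam_start between -0.018 and 0.006 m and z of pick_tip in the frame of seam_start below -0.004 m and value of joint each of catch_a, catch_b, catch_c below 0.003 m), for 0.05 s.
2. the tip, down in the seam, has pushed the first catch back while the second is still shut (value of joint catch_a above 0.005 m and value of joint each of catch_b, catch_c below 0.003 m and z of pick_tip in the frame of seam_start below -0.003 m and x of pick_tip in the frame of seam_start between -0.008 and 0.006 m), for 0.05 s.
3. the tip, down in the seam, has pushed the second catch back while the third is still shut (value of joint each of catch_a, catch_b above 0.005 m and value of joint catch_c below 0.003 m and z of pick_tip in the frame of seam_start below -0.003 m and x of pick_tip in the frame of seam_start between -0.008 and 0.006 m), for 0.05 s.
4. the tip, still down in the seam, has pushed the third catch back and come to the seam's right end (value of joint each of catch_a, catch_b, catch_c above 0.005 m and y of pick_tip in the frame of seam_end below 0.01 m and z of pick_tip in the frame of seam_end below -0.003 m and x of pick_tip in the frame of seam_end between -0.008 and 0.006 m), for 0.05 s.
At the end, for the whole second after the job is handed in: all three catches back by more than 5 mm, the cover popped up (over 0.12 rad), and the pick at rest in both forks of its rest, tip down: its middle within 22 mm of the rest's middle (6 mm in height), its handle along the rest within 0.2 rad, upright within 0.3 rad (value of joint each of catch_a, catch_b, catch_c above 0.005 m and value of joint cover above 0.12 rad and horizontal distance between pick_mid and rest_mid below 0.022 m and z of pick_mid in the frame of rest_mid between -0.006 and 0.006 m and angle between the x axis of pick_mid and the x axis of rest_mid, either way round below 0.2 rad and angle between pick_mid's own z axis and vertical below 0.3 rad and linear speed of pick below 0.02 m/s); the robot touches nothing.
It fails at once if the pick is rushed: faster than 0.12 m/s while its tip is down in the seam between the notch and the right end (linear speed of pick above 0.12 m/s and z of pick_tip in the frame of seam_start between -0.03 and -0.004 m and y of pick_tip in the frame of seam_start between -0.14 and -0.02 m and x of pick_tip in the frame of seam_start between -0.008 and 0.008 m).
It fails at once if the pick is forced: it bears on the box with more than 30 N (contact force between pick and unit above 30 N).
It fails at once if the robot's own fingers or arm bear on the box with more than 2 N (contact force between any of the fingers, the arm and unit above 2 N).
It fails at once if the shower head, the elbow or the cabinet knob is shifted by more than 25 mm (distance of any of shower_head, elbow, cabinet_knob from where it was at the start of the episode above 0.025 m).
It also fails if it takes over 58 s, if anything falls off the work surface, if the arm or the gripper's body presses on something with over 40 N, if the wrist force passes 120 N, or if a joint passes its speed limit or range.

## Working session

There is one attempt and no reset: what is moved stays moved. The work goes in short steps, Python scripts to look and compute and a tool call to move; the robot and the scene stay as the last step left them, time stands still between calls to the robot, and variables do not carry over. Pictures are saved under pics/ and viewed, at most 12 in all, crops included, and the job is handed in when it is done.

Besides the shell and the picture viewer there is one more tool, called after "Call:" as name([rows], argument=value, ...), one row to a line, values as JSON. jog_arm: Moves the arm, as the interface text tells. Its arguments: {"type":"object","properties":{"series":{"type":"array"},"squeeze":{"type":"number"}},"required":["series"]}

```bash
mkdir -p pics; ls; python3 - <<'E'
from bench import manip, viewer
import cv2,numpy as np
for n in("scene","top"):
    im=viewer.capture(n); cv2.imwrite(f"pics/{n}0.png",im[:,:,::-1])
    p=viewer.camera_params(n); print(n,np.round(p["intrinsics"],2).tolist(),np.round(p["pose"],4).tolist())
a=cv2.imread("pics/scene0.png");b=cv2.imread("pics/top0.png")
cv2.imwrite("pics/s1.png",cv2.resize(a,(800,600),interpolation=cv2.INTER_CUBIC))
cv2.imwrite("pics/t1.png",cv2.resize(b,(800,600),interpolation=cv2.INTER_CUBIC))
print(manip.state(),manip.tips_ahead)
E
```

```text
pics
scene [[394.37, 0.0, 254.85], [0.0, 394.37, 193.33], [0.0, 0.0, 1.0]] [[0.2535, 0.8391, -0.4813, 0.9892], [0.9673, -0.2156, 0.1336, -0.177], [0.0083, -0.4994, -0.8663, 0.9265], [0.0, 0.0, 0.0, 1.0]]
top [[379.4, 0.0, 247.64], [0.0, 379.4, 190.5], [0.0, 0.0, 1.0]] [[0.0444, -0.9773, 0.2071, 0.3296], [-0.999, -0.0437, 0.0076, -0.0572], [0.0016, -0.2072, -0.9783, 1.0346], [0.0, 0.0, 0.0, 1.0]]
{'clock': 0.1, 'joint_positions': array([-81.91133692,  24.93097663,   1.43147405,  90.18318672,
        -0.66282255,  64.97286022,  -4.30259395]), 'qd': array([ 0.03625701, -0.04340618, -0.01763728, -0.23258579,  0.00267261,
        0.11339932, -0.12966241]), 'effort': array([ 1.92396612e-03, -6.69129395e+01,  9.87304375e-01, -3.15150118e+01,
       -6.05665427e-02,  3.72464326e-02,  3.28356828e-05]), 'tcp_pos': array([0.15081533, 0.60608944, 0.24004438]), 'ee_rot': array([[-9.70419616e-01,  2.41424395e-01, -1.76448469e-04],
       [ 2.41424408e-01,  9.70418671e-01, -1.36329815e-03],
       [-1.57904542e-04, -1.36557023e-03, -9.99999055e-01]]), 'contact_force': array([ 0.24472419, -0.22624305,  0.18713539]), 'wrist_torque': array([ 0.00810231, -0.0220996 , -0.05534394]), 'finger_force': 0.0, 'gripper_width': 0.09203841067409861} 0.014
```

View pics/s1.png

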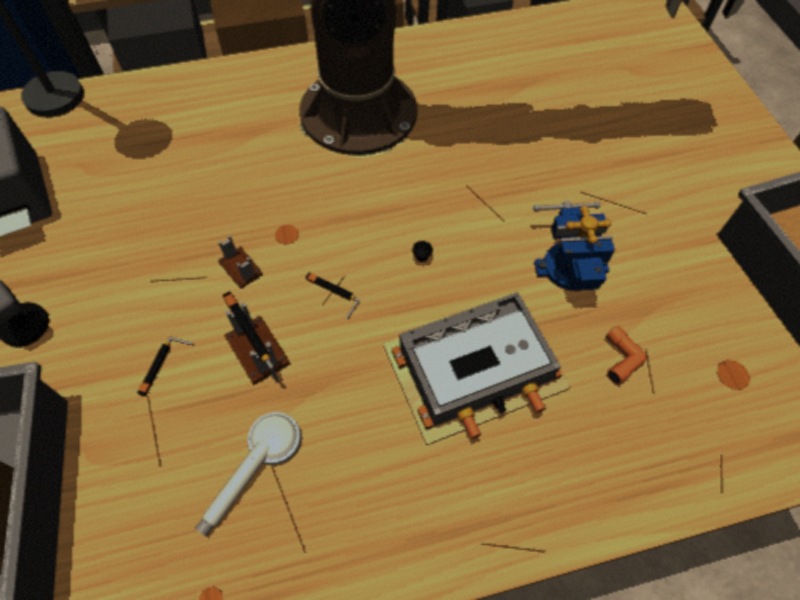

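View pics/t1.png

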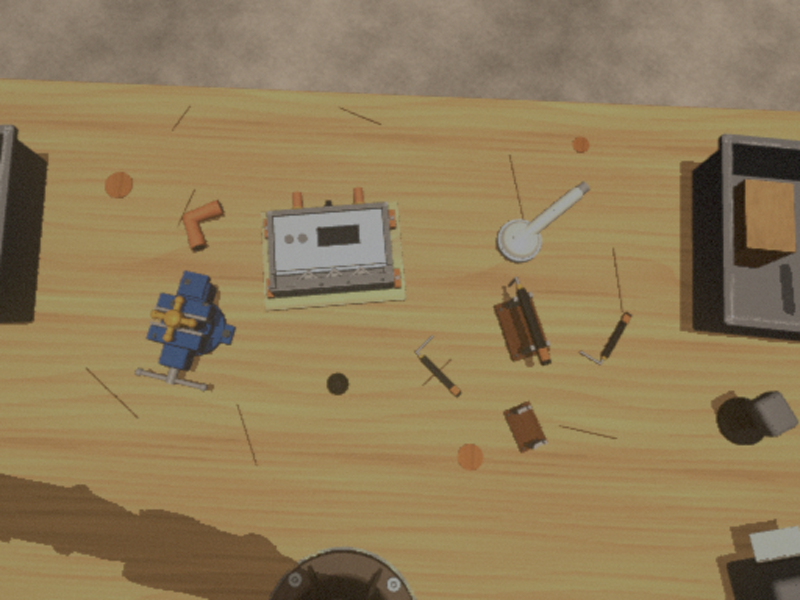

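The pick lies in its rest right of the box: top picture about (530,320), scene about (255,340), with the bent end pointing away from the robot. The box is at top (330,250). I'll enlarge both for pixel positions.

```bash
python3 - <<'E'
import cv2,numpy as np
a=cv2.imread("pics/scene0.png");b=cv2.imread("pics/top0.png")
def c(im,u,v,w,h,s): 
    return cv2.resize(im[v:v+h,u:u+w],None,fx=s,fy=s,interpolation=cv2.INTER_CUBIC)
# rest: top u 310-360 v 170-240 ; scene u 135-195 v 180-255
cv2.imwrite("pics/rest.png",np.hstack([c(b,310,172,50,75,8),c(a,140,178,50,75,8)]))
cv2.imwrite("pics/box.png",np.vstack([c(b,160,120,100,75,8)[:, :800]]))
cv2.imwrite("pics/boxs.png",c(a,245,180,120,90,6.6))
E
```

```text
(no output)
```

View pics/rest.png

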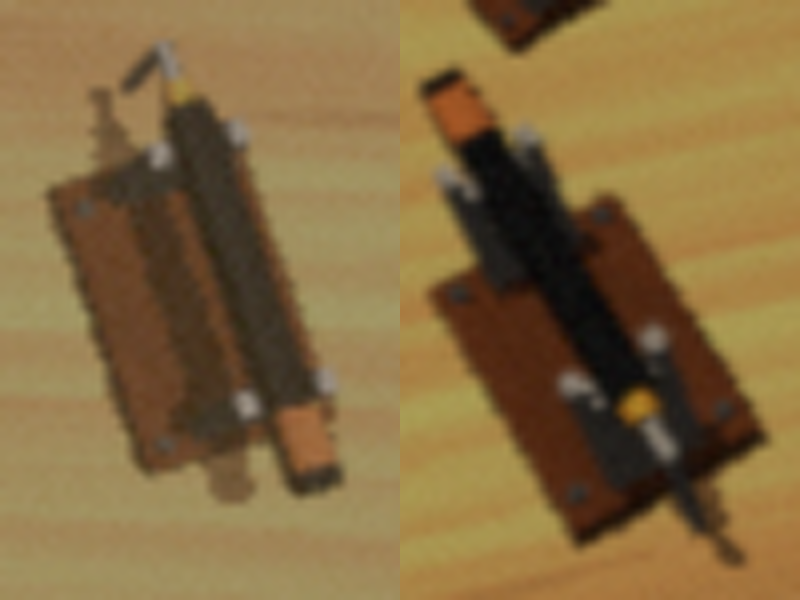

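View pics/box.png

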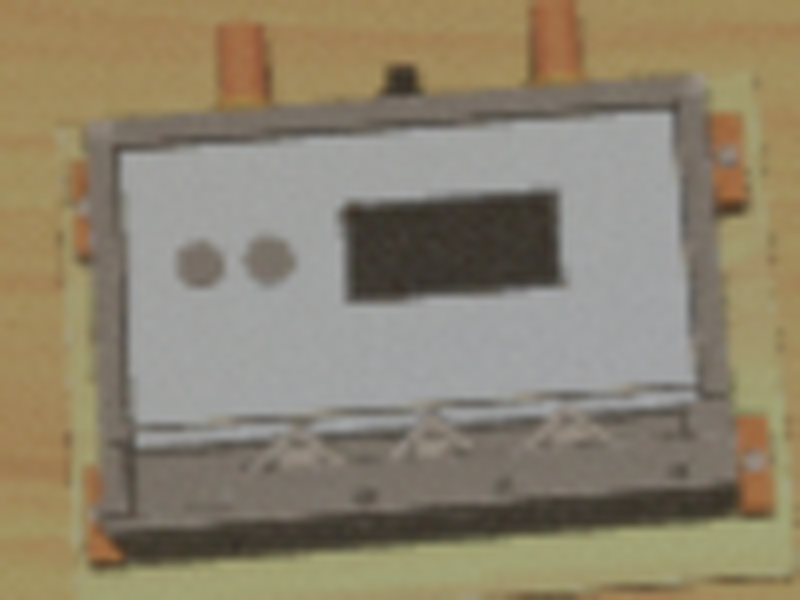

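View pics/boxs.png

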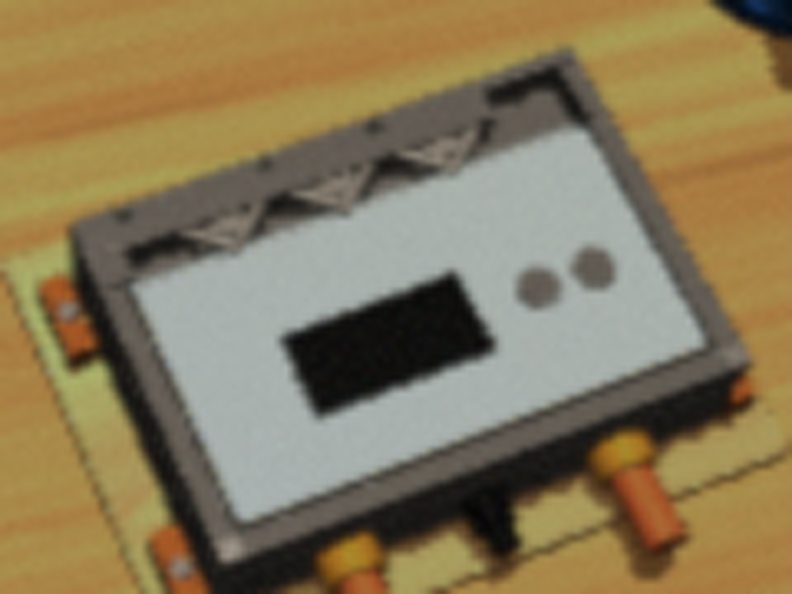

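Box top corners and fork prong caps are readable in both views (top crop: box corners at about (92,125), (697,82), (735,485), (105,518); fork caps at (160,155), (237,132), (247,403), (325,380)). Tip in the top crop is at (128,88). Now I'll refine the caps and cover by mask and triangulate.

```bash
cat > h.py <<'E'
import cv2,numpy as np
from bench import viewer
P={n:viewer.camera_params(n) for n in("scene","top")}
def ray(n,uv):
    K=np.array(P[n]["intrinsics"]);T=np.array(P[n]["pose"])
    d=T[:3,:3]@np.linalg.solve(K,[uv[0],uv[1],1]);return T[:3,3],d/np.linalg.norm(d)
def plane(n,uv,z):
    o,d=ray(n,uv);return o+d*(z-o[2])/d[2]
def tri(ut,us):
    A=np.zeros((3,3));b=np.zeros(3);R=[ray("top",ut),ray("scene",us)]
    for o,d in R:
        M=np.eye(3)-np.outer(d,d);A+=M;b+=M@o
    p=np.linalg.solve(A,b)
    return p,max(np.linalg.norm((np.eye(3)-np.outer(d,d))@(p-o))for o,d in R)*1e3
def proj(n,X):
    K=np.array(P[n]["intrinsics"]);T=np.array(P[n]["pose"])
    x=K@(T[:3,:3].T@(np.asarray(X)-T[:3,3]));return x[:2]/x[2]
E
python3 - <<'E'
from h import *
cc=lambda o,s:(lambda x,y:((x+.5)/s-.5+o[0],(y+.5)/s-.5+o[1]))
tr,sr=cc((310,172),8),cc((140,178),8); tb,sb=cc((160,120),8),cc((245,180),6.6)
a=cv2.imread("pics/scene0.png");b=cv2.imread("pics/top0.png")
def cap(im,uv):  # bright low-saturation centroid near uv
    u,v=map(int,np.round(uv));w=im[v-3:v+4,u-3:u+4].astype(float)
    g=w.min(2);g=np.clip(g-np.percentile(g,60),0,None);yy,xx=np.mgrid[-3:4,-3:4]
    k=g*((xx*xx+yy*yy)<9);return u+(k*xx).sum()/k.sum(),v+(k*yy).sum()/k.sum()
caps={"FL":((160,155),(252,337)),"FR":((237,132),(173,385)),"RL":((247,403),(125,135)),"RR":((325,380),(47,178))}
for k,(t,s) in caps.items():
    t,s=tr(*t),sr(*s);t2,s2=cap(b,t),cap(a,s)
    print(k,np.round(tri(t,s)[0],4),np.round(tri(t2,s2)[0],4),np.round(tri(t2,s2)[1],1),np.round(np.subtract(t2,t),1),np.round(np.subtract(s2,s),1))
for k,t,s in[("tip",(128,88),(335,555)),("collar",(182,90),(238,405)),("rearend",(318,478),(42,80))]:
    p,e=tri(tr(*t),sr(*s));print(k,np.round(p,4),round(e,1))
C={}
for k,t,s in[("BL",(92,125),(748,358)),("BR",(697,82),(225,560)),("FR",(735,485),(75,228)),("FL",(105,518),(570,52))]:
    p,e=tri(tb(*t),sb(*s));C[k]=p
    print(k,np.round(p,4),round(e,1),np.round(plane("top",tb(*t),.064),4),np.round(plane("scene",sb(*s),.064),4))
# cover/ lip etc: seam & pick bend on planes
for k,uv in[("handle axis top F",(195,110)),("R",(303,470))]:print(k,np.round(plane("top",tr(*uv),.086),4))
E
```

```text
FL [ 0.5397 -0.2589  0.0814] [ 0.5407 -0.2585  0.0818] 0.9 [-0.2 -0.4] [0.2 0.2]
FR [ 0.5488 -0.284   0.0798] [ 0.5491 -0.2843  0.0811] 1.9 [ 0.5 -0.2] [ 0.2 -0.1]
RL [ 0.461  -0.2864  0.0809] [ 0.4603 -0.2858  0.0822] 1.4 [-0.   0.2] [ 0.3 -0.5]
RR [ 0.4695 -0.3115  0.0798] [ 0.4693 -0.312   0.0826] 1.3 [ 0.6 -0. ] [-0.3 -0.6]
tip [ 0.5803 -0.258   0.0069] 6.7
collar [ 0.5613 -0.266   0.0823] 0.9
rearend [ 0.4377 -0.3078  0.0852] 0.7
BL [0.6789 0.165  0.0633] 1.4 [0.6782 0.1635 0.064 ] [0.6793 0.1662 0.064 ]
BR [ 0.704  -0.0389  0.0609] 0.6 [ 0.7027 -0.0396  0.064 ] [ 0.7052 -0.0388  0.064 ]
FR [ 0.5647 -0.057   0.0588] 1.4 [ 0.5632 -0.0584  0.064 ] [ 0.5675 -0.0563  0.064 ]
FL [0.5425 0.1474 0.0659] 0.3 [0.5428 0.1476 0.064 ] [0.5415 0.1484 0.064 ]
handle axis top F [ 0.5539 -0.2702  0.086 ]
R [ 0.4398 -0.3037  0.086 ]
```

```bash
cat >> h.py <<'E'
from bench import manip
from scipy.spatial.transform import Rotation as R
import json
def down(yaw): # tool y at angle yaw(deg), z down
    y=np.array([np.cos(np.radians(yaw)),np.sin(np.radians(yaw)),0]);z=np.array([0,0,-1.])
    return np.c_[np.cross(y,z),y,z]
def plan(p,Rt,n,p0=None,R0=None):
    s=manip.state();p0=s["tcp_pos"] if p0 is None else p0;R0=s["ee_rot"] if R0 is None else R0
    rv=R.from_matrix(R0.T@Rt).as_rotvec();st=R.from_rotvec(rv/n).as_matrix();Rc=np.array(R0);d=(np.asarray(p)-p0)/n
    for i in range(n):
        print(json.dumps(dict(xyz=np.round(Rc.T@d/.04,2).tolist(),rot=np.round(np.degrees(rv)/n/6,2).tolist())));Rc=Rc@st
E
python3 - <<'E'
from h import *
a=cv2.imread("pics/scene0.png");b=cv2.imread("pics/top0.png")
for n,im,(u,v,w,h) in[("top",b,(160,120,100,75)),("scene",a,(245,180,120,90))]:
    c=im[v:v+h,u:u+w];hsv=cv2.cvtColor(c,cv2.COLOR_BGR2HSV)
    m=((hsv[...,2]>140)&(hsv[...,1]<45)).astype(np.uint8)
    k=max(cv2.findContours(m,0,2)[0],key=cv2.contourArea);k=cv2.convexHull(k)[:,0]+[u,v]
    W=np.array([plane(n,p,.064)[:2] for p in k],np.float32)
    r=cv2.minAreaRect(W);print(n,np.round(r[0],4),np.round(r[1],4),round(r[2],2))
# vise/knob rough not needed
plan([.505,-.285,.16],down(-71.1),25)
E
```

```text
top [0.6273 0.0539] [0.1065 0.1856] 7.22
scene [0.6329 0.0558] [0.0985 0.1845] 7.19
{"xyz": [-0.56, -0.78, 0.08], "rot": [-0.0, 0.0, 0.98]}
{"xyz": [-0.64, -0.72, 0.08], "rot": [-0.0, 0.0, 0.98]}
{"xyz": [-0.71, -0.65, 0.08], "rot": [-0.0, 0.0, 0.98]}
{"xyz": [-0.77, -0.57, 0.08], "rot": [-0.0, 0.0, 0.98]}
{"xyz": [-0.82, -0.49, 0.08], "rot": [-0.0, 0.0, 0.98]}
{"xyz": [-0.87, -0.4, 0.08], "rot": [-0.0, 0.0, 0.98]}
{"xyz": [-0.91, -0.31, 0.08], "rot": [-0.0, 0.0, 0.98]}
{"xyz": [-0.93, -0.22, 0.08], "rot": [-0.0, 0.0, 0.98]}
{"xyz": [-0.95, -0.12, 0.08], "rot": [-0.0, 0.0, 0.98]}
{"xyz": [-0.96, -0.02, 0.08], "rot": [-0.0, 0.0, 0.98]}
{"xyz": [-0.96, 0.08, 0.08], "rot": [-0.0, 0.0, 0.98]}
{"xyz": [-0.94, 0.17, 0.08], "rot": [-0.0, 0.0, 0.98]}
{"xyz": [-0.92, 0.27, 0.08], "rot": [-0.0, 0.0, 0.98]}
{"xyz": [-0.89, 0.36, 0.08], "rot": [-0.0, 0.0, 0.98]}
{"xyz": [-0.85, 0.45, 0.08], "rot": [-0.0, 0.0, 0.98]}
{"xyz": [-0.8, 0.54, 0.08], "rot": [-0.0, 0.0, 0.98]}
{"xyz": [-0.74, 0.61, 0.08], "rot": [-0.0, 0.0, 0.98]}
{"xyz": [-0.67, 0.69, 0.08], "rot": [-0.0, 0.0, 0.98]}
{"xyz": [-0.6, 0.75, 0.08], "rot": [-0.0, 0.0, 0.98]}
{"xyz": [-0.52, 0.81, 0.08], "rot": [-0.0, 0.0, 0.98]}
{"xyz": [-0.43, 0.86, 0.08], "rot": [-0.0, 0.0, 0.98]}
{"xyz": [-0.34, 0.9, 0.08], "rot": [-0.0, 0.0, 0.98]}
{"xyz": [-0.25, 0.93, 0.08], "rot": [-0.0, 0.0, 0.98]}
{"xyz": [-0.15, 0.95, 0.08], "rot": [-0.0, 0.0, 0.98]}
{"xyz": [-0.05, 0.96, 0.08], "rot": [-0.0, 0.0, 0.98]}
```

Call:
jog_arm([
  {"grip":91.8,"xyz":[-0.56,-0.78,0.08],"rot":[0,0,0.98]},
  {"grip":91.8,"xyz":[-0.64,-0.72,0.08],"rot":[0,0,0.98]},
  {"grip":91.8,"xyz":[-0.71,-0.65,0.08],"rot":[0,0,0.98]},
  {"grip":91.8,"xyz":[-0.77,-0.57,0.08],"rot":[0,0,0.98]},
  {"grip":91.8,"xyz":[-0.82,-0.49,0.08],"rot":[0,0,0.98]},
  {"grip":91.8,"xyz":[-0.87,-0.4,0.08],"rot":[0,0,0.98]},
  {"grip":91.8,"xyz":[-0.91,-0.31,0.08],"rot":[0,0,0.98]},
  {"grip":91.8,"xyz":[-0.93,-0.22,0.08],"rot":[0,0,0.98]},
])

```text
clock: 0.77
tcp_pos: [0.265, 0.3195, 0.2148]
ee_rot: [[-0.48, 0.877, -0.0], [0.877, 0.48, -0.0], [0.0, -0.0, -1.0]]
contact_force: [1.5, -0.5, -0.3]
gripper_width: 0.0916
finger_force: 0.0
```

Call:
jog_arm([
  {"grip":91.8,"xyz":[-0.95,-0.12,0.08],"rot":[0,0,0.98]},
  {"grip":91.8,"xyz":[-0.96,-0.02,0.08],"rot":[0,0,0.98]},
  {"grip":91.8,"xyz":[-0.96,0.08,0.08],"rot":[0,0,0.98]},
  {"grip":91.8,"xyz":[-0.94,0.17,0.08],"rot":[0,0,0.98]},
  {"grip":91.8,"xyz":[-0.92,0.27,0.08],"rot":[0,0,0.98]},
  {"grip":91.8,"xyz":[-0.89,0.36,0.08],"rot":[0,0,0.98]},
  {"grip":91.8,"xyz":[-0.85,0.45,0.08],"rot":[0,0,0.98]},
  {"grip":91.8,"xyz":[-0.8,0.54,0.08],"rot":[0,0,0.98]},
])

```text
clock: 1.43
tcp_pos: [0.3788, 0.0343, 0.1895]
ee_rot: [[0.314, 0.949, 0.0], [0.949, -0.314, 0.001], [0.001, 0.0, -1.0]]
contact_force: [1.3, 0.6, 0.7]
gripper_width: 0.0918
finger_force: 0.0
```

Call:
jog_arm([
  {"grip":91.8,"xyz":[-0.74,0.61,0.08],"rot":[0,0,0.98]},
  {"grip":91.8,"xyz":[-0.67,0.69,0.08],"rot":[0,0,0.98]},
  {"grip":91.8,"xyz":[-0.6,0.75,0.08],"rot":[0,0,0.98]},
  {"grip":91.8,"xyz":[-0.52,0.81,0.08],"rot":[0,0,0.98]},
  {"grip":91.8,"xyz":[-0.43,0.86,0.08],"rot":[0,0,0.98]},
  {"grip":91.8,"xyz":[-0.34,0.9,0.08],"rot":[0,0,0.98]},
  {"grip":91.8,"xyz":[-0.25,0.93,0.08],"rot":[0,0,0.98]},
  {"grip":91.8,"xyz":[0,0,0],"rot":[0,0,0]},
])

```text
clock: 2.1
tcp_pos: [0.4794, -0.2217, 0.167]
ee_rot: [[0.866, 0.501, 0.001], [0.501, -0.866, -0.006], [-0.002, 0.006, -1.0]]
contact_force: [-0.1, -0.1, 0.5]
gripper_width: 0.0921
finger_force: 0.0
```

```bash
python3 -c "
from h import *
plan([.505,-.285,.14],down(-71.2),3)"
```

```text
{"xyz": [-0.08, 0.56, 0.23], "rot": [0.02, 0.0, 0.63]}
{"xyz": [-0.04, 0.57, 0.23], "rot": [0.02, 0.0, 0.63]}
{"xyz": [-0.01, 0.57, 0.23], "rot": [0.02, 0.0, 0.63]}
```

Call:
jog_arm([
  {"grip":91.8,"xyz":[-0.08,0.56,0.23],"rot":[0.02,0,0.63]},
  {"grip":91.8,"xyz":[-0.04,0.57,0.23],"rot":[0.02,0,0.63]},
  {"grip":91.8,"xyz":[-0.01,0.57,0.23],"rot":[0.02,0,0.63]},
  {"grip":91.8,"xyz":[0,0,0],"rot":[0,0,0]},
  {"grip":91.8,"xyz":[0,0,0],"rot":[0,0,0]},
])

```text
clock: 2.52
tcp_pos: [0.5038, -0.2779, 0.1385]
ee_rot: [[0.943, 0.332, -0.005], [0.332, -0.943, 0.005], [-0.003, -0.007, -1.0]]
contact_force: [-1.0, 0.5, 0.2]
gripper_width: 0.0918
finger_force: 0.0
```

```bash
python3 -c "
from h import *
s=manip.state();print(s['tcp_pos'],s['joint_positions'])
plan([.505,-.285,.072],down(-71.2),3)
b=viewer.capture('top')[:,:,::-1];a=viewer.capture('scene')[:,:,::-1]
c=lambda im,u,v:cv2.resize(im[v:v+100,u:u+66],None,fx=6,fy=6,interpolation=cv2.INTER_CUBIC)
cv2.imwrite('pics/hov.png',np.hstack([c(b,300,160),c(a,130,160)]))"
```

```text
[ 0.50379928 -0.27788158  0.13853979] [ -8.28883895  32.86170738  47.37447892 106.39474979 -29.58629333
  54.27366019 -18.00553873]
{"xyz": [-0.01, 0.06, 0.55], "rot": [-0.02, 0.01, 0.03]}
{"xyz": [-0.01, 0.06, 0.55], "rot": [-0.02, 0.01, 0.03]}
{"xyz": [-0.01, 0.06, 0.55], "rot": [-0.02, 0.01, 0.03]}
```

View pics/hov.png

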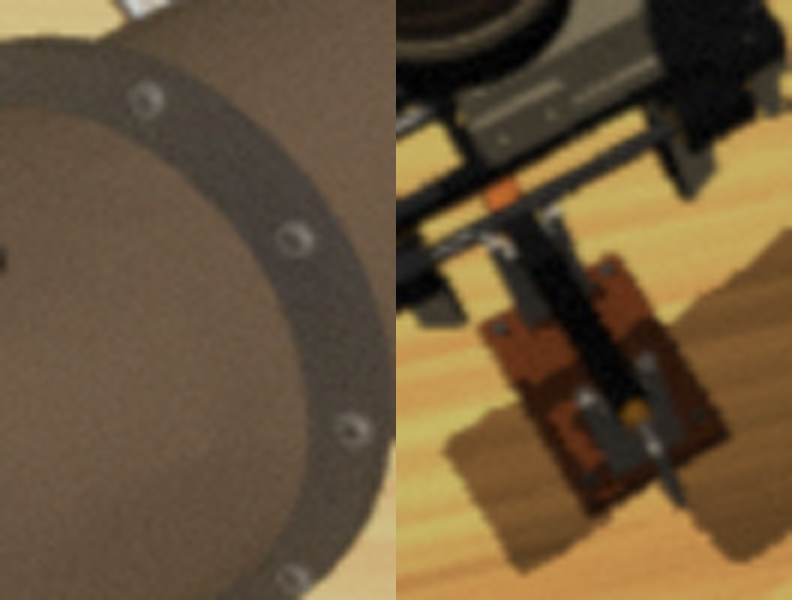

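The top view is blocked by the wrist. In the scene half the open fingers, at about (440,300) and (690,170), straddle the handle, which runs (500,190) to (635,410). Descending.

Call:
jog_arm([
  {"grip":91.8,"xyz":[0,0.1,0.4],"rot":[0,0,0.05]},
  {"grip":91.8,"xyz":[0,0.08,0.4],"rot":[0,0,0.04]},
  {"grip":91.8,"xyz":[0,0,0.4],"rot":[0,0,0]},
  {"grip":91.8,"xyz":[0,0,0.4],"rot":[0,0,0]},
  {"grip":91.8,"xyz":[0,0,0],"rot":[0,0,0]},
  {"grip":91.8,"xyz":[0,0,0],"rot":[0,0,0]},
])

```text
clock: 3.12
tcp_pos: [0.5064, -0.2822, 0.0755]
ee_rot: [[0.946, 0.325, -0.003], [0.325, -0.946, 0.007], [-0.001, -0.008, -1.0]]
contact_force: [0.5, -0.8, 0.5]
gripper_width: 0.0916
finger_force: 0.0
```

```bash
python3 -c "
from h import *
s=manip.state();print(s['tcp_pos'],s['joint_positions'],s['contact_force'])
plan([.505,-.285,.072],down(-71.2),1)"
```

```text
[ 0.50644052 -0.28217878  0.07547941] [ -4.76687621  37.64978737  43.12800774 108.58515816 -34.53057706
  47.98912196 -14.31151462] [ 0.51214538 -0.82210581  0.52256895]
{"xyz": [-0.06, 0.06, 0.09], "rot": [-0.07, 0.01, 0.03]}
```

Call:
jog_arm([
  {"grip":91.8,"xyz":[-0.06,0.06,0.09],"rot":[-0.07,0,0.03]},
  {"grip":50,"xyz":[0,0,0],"rot":[0,0,0]},
  {"grip":5,"xyz":[0,0,0],"rot":[0,0,0]},
  {"grip":5,"xyz":[0,0,0],"rot":[0,0,0]},
  {"grip":5,"xyz":[0,0,0],"rot":[0,0,0]},
  {"grip":5,"xyz":[0,0,0],"rot":[0,0,0]},
  {"grip":5,"xyz":[0,0,0],"rot":[0,0,0]},
  {"grip":5,"xyz":[0,0,0],"rot":[0,0,0]},
], squeeze=8)

```text
clock: 3.78
tcp_pos: [0.5052, -0.2865, 0.0718]
ee_rot: [[0.947, 0.321, -0.0], [0.321, -0.947, -0.001], [-0.001, 0.001, -1.0]]
contact_force: [0.6, 0.3, -0.6]
gripper_width: 0.0498
finger_force: 0.0
```

Call:
jog_arm([
  {"grip":5,"xyz":[0,0,0],"rot":[0,0,0]},
  {"grip":5,"xyz":[0,0,0],"rot":[0,0,0]},
  {"grip":5,"xyz":[0,0,0],"rot":[0,0,0]},
  {"grip":5,"xyz":[0,0,0],"rot":[0,0,0]},
], squeeze=50)

```text
clock: 4.12
tcp_pos: [0.5052, -0.2865, 0.0717]
ee_rot: [[0.947, 0.321, -0.0], [0.321, -0.947, -0.001], [-0.001, 0.001, -1.0]]
contact_force: [0.3, -0.2, 0.1]
gripper_width: 0.0226
finger_force: 0.0
```

```bash
python3 -c "
from h import *
s=manip.state();print(s['tcp_pos'],s['ee_rot'],s['contact_force'],s['wrist_torque'])"
```

```text
[ 0.50519424 -0.28649651  0.07169156] [[ 9.47075591e-01  3.21010491e-01 -2.98736527e-04]
 [ 3.21009904e-01 -9.47075019e-01 -1.24481792e-03]
 [-6.82525512e-04  1.08303928e-03 -9.99999181e-01]] [ 0.28544532 -0.23779207  0.05499621] [-0.06809347  0.14424957 -0.01447492]
```

Call:
jog_arm([
  {"grip":5,"xyz":[0,0,0],"rot":[0,0,0]},
  {"grip":5,"xyz":[0,0,0],"rot":[0,0,0]},
  {"grip":5,"xyz":[0,0,0],"rot":[0,0,0]},
  {"grip":5,"xyz":[0,0,0],"rot":[0,0,0]},
], squeeze=50)

```text
clock: 4.45
tcp_pos: [0.5052, -0.2864, 0.0717]
ee_rot: [[0.947, 0.321, -0.0], [0.321, -0.947, -0.001], [-0.001, 0.001, -1.0]]
contact_force: [-0.1, 0.4, 0.1]
gripper_width: 0.0145
finger_force: 50.0
```

```bash
python3 -c "
from h import *
s=manip.state();print(s['tcp_pos'],s['contact_force'],s['wrist_torque'])"
```

```text
[ 0.50516238 -0.28643144  0.07169183] [-0.09520081  0.3548328   0.12108843] [-0.05224455  0.15849919 -0.00801269]
```

Call:
jog_arm([
  {"grip":5,"xyz":[0,0,-0.2],"rot":[0,0,0]},
  {"grip":5,"xyz":[0,0,-0.4],"rot":[0,0,0]},
  {"grip":5,"xyz":[0,0,-0.5],"rot":[0,0,0]},
  {"grip":5,"xyz":[0,0,-0.5],"rot":[0,0,0]},
  {"grip":5,"xyz":[0,0,-0.4],"rot":[0,0,0]},
  {"grip":5,"xyz":[0,0,-0.2],"rot":[0,0,0]},
  {"grip":5,"xyz":[0,0,0],"rot":[0,0,0]},
])

```text
clock: 5.03
tcp_pos: [0.506, -0.287, 0.1616]
ee_rot: [[0.947, 0.321, 0.003], [0.321, -0.947, -0.002], [0.002, 0.003, -1.0]]
contact_force: [0.8, 0.1, -1.1]
gripper_width: 0.0149
finger_force: 50.0
```

```bash
python3 -c "
from h import *
s=manip.state();print(s['tcp_pos'],s['joint_positions'],s['contact_force'],s['wrist_torque'],s['gripper_width'])
plan([.4926,.119,.155],down(-82.9),16)"
```

```text
[ 0.50600372 -0.28699841  0.16162585] [ -8.71963459  31.67935926  48.95778367 104.72798765 -28.34856953
  56.44954209 -19.12827617] [ 0.78387867  0.0854844  -1.06007368] [-0.10582629  0.11622892  0.0421395 ] 0.014876202862018136
{"xyz": [0.18, -0.61, 0.01], "rot": [0.0, -0.0, 0.12]}
{"xyz": [0.18, -0.61, 0.01], "rot": [0.0, -0.0, 0.12]}
{"xyz": [0.17, -0.61, 0.01], "rot": [0.0, -0.0, 0.12]}
{"xyz": [0.16, -0.61, 0.01], "rot": [0.0, -0.0, 0.12]}
{"xyz": [0.15, -0.62, 0.01], "rot": [0.0, -0.0, 0.12]}
{"xyz": [0.14, -0.62, 0.01], "rot": [0.0, -0.0, 0.12]}
{"xyz": [0.14, -0.62, 0.01], "rot": [0.0, -0.0, 0.12]}
{"xyz": [0.13, -0.62, 0.01], "rot": [0.0, -0.0, 0.12]}
{"xyz": [0.12, -0.62, 0.01], "rot": [0.0, -0.0, 0.12]}
{"xyz": [0.11, -0.62, 0.01], "rot": [0.0, -0.0, 0.12]}
{"xyz": [0.11, -0.63, 0.01], "rot": [0.0, -0.0, 0.12]}
{"xyz": [0.1, -0.63, 0.01], "rot": [0.0, -0.0, 0.12]}
{"xyz": [0.09, -0.63, 0.01], "rot": [0.0, -0.0, 0.12]}
{"xyz": [0.08, -0.63, 0.01], "rot": [0.0, -0.0, 0.12]}
{"xyz": [0.07, -0.63, 0.01], "rot": [0.0, -0.0, 0.12]}
{"xyz": [0.07, -0.63, 0.01], "rot": [0.0, -0.0, 0.12]}
```

Call:
jog_arm([
  {"grip":5,"xyz":[0.18,-0.61,0],"rot":[0,0,0.12]},
  {"grip":5,"xyz":[0.18,-0.61,0],"rot":[0,0,0.12]},
  {"grip":5,"xyz":[0.17,-0.61,0],"rot":[0,0,0.12]},
  {"grip":5,"xyz":[0.16,-0.61,0],"rot":[0,0,0.12]},
  {"grip":5,"xyz":[0.15,-0.62,0],"rot":[0,0,0.12]},
  {"grip":5,"xyz":[0.14,-0.62,0],"rot":[0,0,0.12]},
  {"grip":5,"xyz":[0.14,-0.62,0],"rot":[0,0,0.12]},
  {"grip":5,"xyz":[0.13,-0.62,0],"rot":[0,0,0.12]},
])

```text
clock: 5.7
tcp_pos: [0.4975, -0.0819, 0.1586]
ee_rot: [[0.975, 0.224, -0.002], [0.224, -0.975, -0.001], [-0.002, 0.001, -1.0]]
contact_force: [0.2, 0.1, -0.5]
gripper_width: 0.0145
finger_force: 50.0
```

Call:
jog_arm([
  {"grip":5,"xyz":[0.12,-0.62,0],"rot":[0,0,0.12]},
  {"grip":5,"xyz":[0.11,-0.62,0],"rot":[0,0,0.12]},
  {"grip":5,"xyz":[0.11,-0.63,0],"rot":[0,0,0.12]},
  {"grip":5,"xyz":[0.1,-0.63,0],"rot":[0,0,0.12]},
  {"grip":5,"xyz":[0.09,-0.63,0],"rot":[0,0,0.12]},
  {"grip":5,"xyz":[0.08,-0.63,0],"rot":[0,0,0.12]},
  {"grip":5,"xyz":[0.07,-0.63,0],"rot":[0,0,0.12]},
  {"grip":5,"xyz":[0.07,-0.63,0],"rot":[0,0,0.12]},
])

```text
clock: 6.37
tcp_pos: [0.4905, 0.1209, 0.1584]
ee_rot: [[0.992, 0.125, -0.001], [0.125, -0.992, -0.002], [-0.002, 0.001, -1.0]]
contact_force: [0.8, 0.6, -1.4]
gripper_width: 0.0146
finger_force: 50.0
```

Call:
jog_arm([
  {"grip":5,"xyz":[0,0,0],"rot":[0,0,0]},
  {"grip":5,"xyz":[0,0,0],"rot":[0,0,0]},
  {"grip":5,"xyz":[0,0,0],"rot":[0,0,0]},
])

```text
clock: 6.62
tcp_pos: [0.491, 0.119, 0.1587]
ee_rot: [[0.992, 0.126, -0.001], [0.126, -0.992, -0.002], [-0.001, 0.002, -1.0]]
contact_force: [0.1, -0.7, -0.8]
gripper_width: 0.0146
finger_force: 50.0
```

```bash
python3 -c "
from h import *
s=manip.state();print(s['tcp_pos'],s['ee_rot'],s['joint_positions'])
plan([.4926,.119,.130],down(-82.9),2)
tip=s['tcp_pos']+s['ee_rot']@[.075,0,.053]
print(tip,[proj(n,tip) for n in ('top','scene')])
b=viewer.capture('top')[:,:,::-1];a=viewer.capture('scene')[:,:,::-1]
cv2.imwrite('pics/n_top.png',b);cv2.imwrite('pics/n_scene.png',a)
c=lambda im,u,v:cv2.resize(im[v:v+75,u:u+50],None,fx=8,fy=8,interpolation=cv2.INTER_CUBIC)
cv2.imwrite('pics/notch.png',np.hstack([c(b,160,140),c(a,300,160)]))"
```

```text
[0.49097031 0.11899709 0.15870951] [[ 0.99209115  0.12551525 -0.00103441]
 [ 0.12551275 -0.99208957 -0.00219824]
 [-0.00130214  0.00205102 -0.99999705]] [-61.09375717  27.52194501  57.82055871 115.44045432 -29.19379989
  52.93235599 -70.59638919]
{"xyz": [0.02, 0.0, 0.36], "rot": [0.01, 0.01, 0.01]}
{"xyz": [0.02, 0.0, 0.36], "rot": [0.01, 0.01, 0.01]}
[0.56532233 0.12829404 0.10561201] [array([177.89146243, 172.30488693]), array([329.52544427, 188.59472507])]
```

View pics/notch.png

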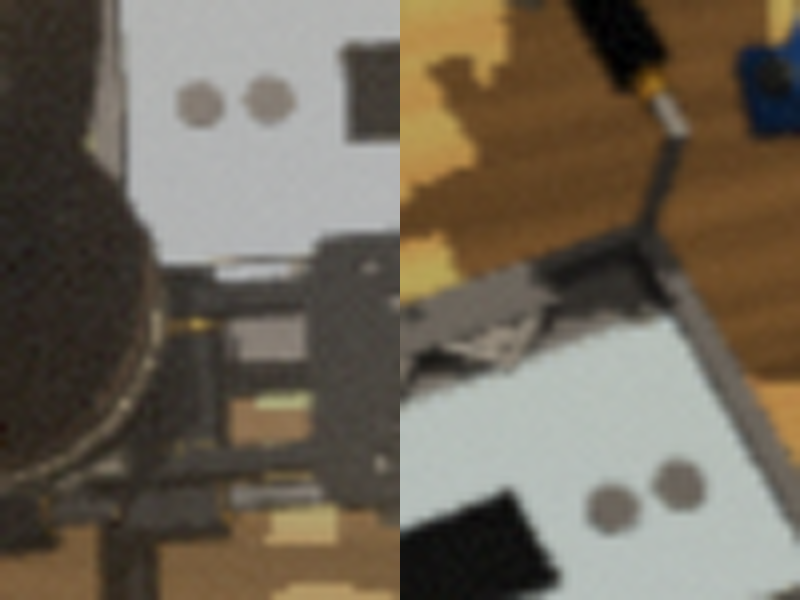

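The scene half shows the shank end (tip) at crop (645,237), matching the prediction of (640,233). It sits above the notch's front-left corner at (640,240), with the first catch at (505,340). I'll check the box frame against the notch corners and catch points.

```bash
python3 -c "
from h import *
c=np.array([.6245,.0548]);t=np.radians(7.1);M=np.array([[np.cos(t),-np.sin(t)],[np.sin(t),np.cos(t)]])
f=lambda n,x,y,o,s,z:np.round(1e3*M.T@(plane(n,((x+.5)/s-.5+o[0],(y+.5)/s-.5+o[1]),z)[:2]-c),1)
for k,x,y,z in[('notch FL -66,96',555,68,.064),('notch FR -66,64',487,98,.064),('groove end front -54,-90',128,250,.064),('a ?,40',455,174,.0625),('b ?,-5',345,212,.0625),('c ?,-50',235,250,.0625),('box FL -72,105',570,50,.064),('box FR -72,-105',72,228,.064),('cover front left -42,93.5',578,128,.064),('cover FR',132,287,.064)]:print(k,f('scene',x,y,(245,180),6.6,z))
for k,x,y,z in[('a ?,40',300,424,.0625),('b',432,414,.0625),('c',567,404,.0625),('cover BL',118,150,.064),('cover BR',672,110,.064),('lip edge FL',135,447,.064),('lip edge FR',690,407,.064),('box FL',105,520,.064),('FR',737,487,.064)]:print('top',k,f('top',x,y,(160,120),8,z))
"
```

```text
notch FL -66,96 [-66.5  94.5]
notch FR -66,64 [-64.1  64.1]
groove end front -54,-90 [-54.6 -88.4]
a ?,40 [-39.6  38.8]
b ?,-5 [-40.2  -6.6]
c ?,-50 [-40.8 -51.2]
box FL -72,105 [-71.5 103.6]
box FR -72,-105 [ -70.7 -104.2]
cover front left -42,93.5 [-39.6  90.5]
cover FR [-40.1 -92.8]
top a ?,40 [-42.4  36.9]
top b [-42.5  -6.8]
top c [-42.6 -51.5]
top cover BL [57.1 92.9]
top cover BR [ 56.6 -94.1]
top lip edge FL [-46.4  91.4]
top lip edge FR [-47.2 -92. ]
top box FL [-70.3 102.2]
top FR [ -75.6 -105.3]
```

Call:
jog_arm([
  {"grip":5,"xyz":[0.05,0.03,0.3],"rot":[0.02,0.01,0.04]},
  {"grip":5,"xyz":[0,0,0.3],"rot":[0,0,0]},
  {"grip":5,"xyz":[0,0,0.2],"rot":[0,0,0]},
  {"grip":5,"xyz":[0,0,0],"rot":[0,0,0]},
  {"grip":5,"xyz":[0,0,0],"rot":[0,0,0]},
])

```text
clock: 7.13
tcp_pos: [0.493, 0.1181, 0.1264]
ee_rot: [[0.993, 0.12, -0.001], [0.12, -0.993, 0.0], [-0.001, -0.0, -1.0]]
contact_force: [-0.0, 0.4, -0.5]
gripper_width: 0.0149
finger_force: 50.0
```

```bash
python3 -c "
from h import *
s=manip.state();print(s['tcp_pos'],s['ee_rot'],s['contact_force'])
plan([.4929,.1181,.1065],down(-83.05),4)
tip=s['tcp_pos']+s['ee_rot']@[.075,0,.053]
print(tip,(proj('scene',tip)-[305,165]+.5)*12-.5)
a=viewer.capture('scene')[:,:,::-1]
cv2.imwrite('pics/notch2.png',cv2.resize(a[165:215,305:365],None,fx=12,fy=12,interpolation=cv2.INTER_CUBIC))"
```

```text
[0.49300395 0.11810818 0.12639748] [[ 9.92724795e-01  1.20400161e-01 -1.13224766e-03]
 [ 1.20400316e-01 -9.92725420e-01  7.02381720e-05]
 [-1.11555435e-03 -2.06050152e-04 -9.99999357e-01]] [-0.04082469  0.38984454 -0.52898065]
{"xyz": [-0.0, -0.0, 0.12], "rot": [-0.0, 0.0, -0.0]}
{"xyz": [-0.0, -0.0, 0.12], "rot": [-0.0, 0.0, -0.0]}
{"xyz": [-0.0, -0.0, 0.12], "rot": [-0.0, 0.0, -0.0]}
{"xyz": [-0.0, -0.0, 0.12], "rot": [-0.0, 0.0, -0.0]}
[0.5673983  0.12714193 0.07331385] [271.22335269 377.45201679]
```

View pics/notch2.png

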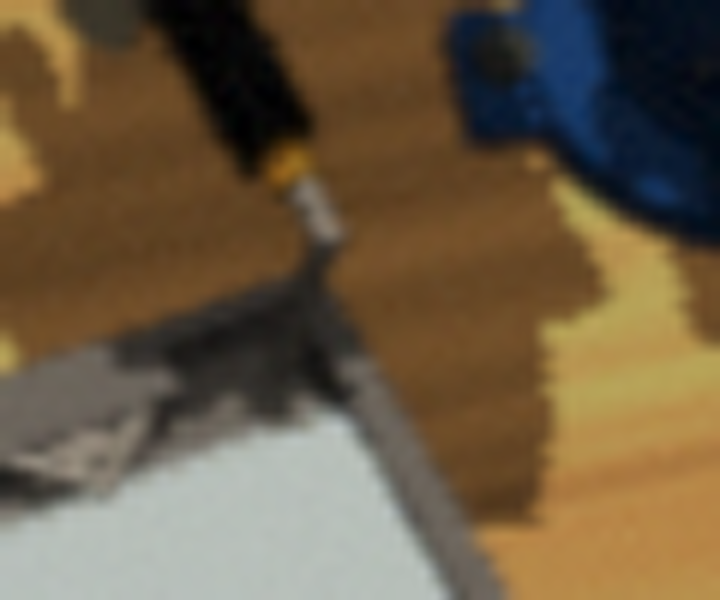

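The tip is over the dark notch at about (275,385), with no contact force. Lowering it slowly.

Call:
jog_arm([
  {"grip":5,"xyz":[0,0,0.07],"rot":[0,0,0]},
  {"grip":5,"xyz":[0,0,0.07],"rot":[0,0,0]},
  {"grip":5,"xyz":[0,0,0.07],"rot":[0,0,0]},
  {"grip":5,"xyz":[0,0,0.07],"rot":[0,0,0]},
  {"grip":5,"xyz":[0,0,0.07],"rot":[0,0,0]},
  {"grip":5,"xyz":[0,0,0.07],"rot":[0,0,0]},
  {"grip":5,"xyz":[0,0,0.07],"rot":[0,0,0]},
  {"grip":5,"xyz":[0,0,0],"rot":[0,0,0]},
])

```text
clock: 7.85
tcp_pos: [0.493, 0.1187, 0.107]
ee_rot: [[0.993, 0.121, -0.001], [0.121, -0.993, 0.001], [-0.001, -0.001, -1.0]]
contact_force: [-1.1, 0.9, -1.4]
gripper_width: 0.0143
finger_force: 50.0
```

Call:
jog_arm([
  {"grip":5,"xyz":[0,0,0],"rot":[0,0,0]},
  {"grip":5,"xyz":[0,0,0],"rot":[0,0,0]},
])

```text
clock: 8.02
tcp_pos: [0.4932, 0.1187, 0.1075]
ee_rot: [[0.993, 0.121, -0.0], [0.121, -0.993, 0.001], [-0.0, -0.001, -1.0]]
contact_force: [-1.6, 0.2, -2.1]
gripper_width: 0.0144
finger_force: 50.0
```

Call:
jog_arm([
  {"grip":5,"xyz":[0,0.06,0],"rot":[0,0,0]},
  {"grip":5,"xyz":[0,0.06,0],"rot":[0,0,0]},
  {"grip":5,"xyz":[0,0.06,0],"rot":[0,0,0]},
  {"grip":5,"xyz":[0,0.06,0],"rot":[0,0,0]},
  {"grip":5,"xyz":[0,0.06,0],"rot":[0,0,0]},
  {"grip":5,"xyz":[0,0.06,0],"rot":[0,0,0]},
])

```text
clock: 8.52
tcp_pos: [0.4952, 0.1043, 0.1076]
ee_rot: [[0.993, 0.121, 0.0], [0.121, -0.993, 0.001], [0.0, -0.001, -1.0]]
contact_force: [-3.1, 1.4, -1.5]
gripper_width: 0.015
finger_force: 50.0
```

```bash
cat >> h.py <<'E'
def rep():
    s=manip.state();M=down(-83.05)
    tip=s['tcp_pos']+s['ee_rot']@[.075,0,.053]
    d=tip-[.5674,.1272,.064]
    print('tip in seam mm',np.round(M.T@d*1e3*[1,-1,-1],1),'F',np.round(M.T@s['contact_force'],1),'T',np.round(M.T@s['wrist_torque'],2),'clock',s['clock'],'yaw',np.degrees(np.arctan2(s['ee_rot'][1,1],s['ee_rot'][0,1])))
E
python3 -c "
from h import *
rep()"
```

```text
tip in seam mm [  0.5 -13.9  -9.4] F [-2.9 -1.8  1.5] T [ 0.49 -0.8  -0.17] clock 8.5167 yaw -83.0317066547465
```

Call:
jog_arm([
  {"grip":5,"xyz":[-0.03,0,0],"rot":[0,0,0]},
  {"grip":5,"xyz":[0,0,0],"rot":[0,0,0]},
  {"grip":5,"xyz":[0,0,0],"rot":[0,0,0]},
])

```text
clock: 8.77
tcp_pos: [0.4947, 0.1039, 0.1079]
ee_rot: [[0.993, 0.121, 0.002], [0.121, -0.993, 0.001], [0.002, -0.0, -1.0]]
contact_force: [-0.7, -0.4, -1.6]
gripper_width: 0.0145
finger_force: 50.0
```

```bash
python3 -c "
from h import *
rep()"
```

```text
tip in seam mm [  0.1 -14.3  -9. ] F [-0.8  0.3  1.6] T [-0.09 -0.29  0.06] clock 8.7667 yaw -83.06859268316553
```

Call:
jog_arm([
  {"grip":5,"xyz":[-0.03,0,0],"rot":[0,0,0]},
  {"grip":5,"xyz":[0,0,0],"rot":[0,0,0]},
  {"grip":5,"xyz":[0,0,0],"rot":[0,0,0]},
])

```text
clock: 9.02
tcp_pos: [0.4931, 0.1042, 0.1077]
ee_rot: [[0.993, 0.121, 0.001], [0.121, -0.993, 0.001], [0.001, -0.001, -1.0]]
contact_force: [-0.4, 0.9, -0.2]
gripper_width: 0.0146
finger_force: 50.0
```

```bash
python3 -c "
from h import *
rep()"
```

```text
tip in seam mm [ -1.5 -13.8  -9.2] F [-0.3 -0.9  0.2] T [-0.1  -0.15  0.08] clock 9.0167 yaw -83.02706922192415
```

Call:
jog_arm([
  {"grip":5,"xyz":[-0.02,0.06,0.02],"rot":[0,0,0]},
  {"grip":5,"xyz":[0,0.06,0],"rot":[0,0,0]},
  {"grip":5,"xyz":[0,0.06,0],"rot":[0,0,0]},
  {"grip":5,"xyz":[0,0.06,0],"rot":[0,0,0]},
  {"grip":5,"xyz":[0,0.06,0],"rot":[0,0,0]},
])

```text
clock: 9.43
tcp_pos: [0.4938, 0.0919, 0.1069]
ee_rot: [[0.993, 0.121, 0.001], [0.121, -0.993, 0.001], [0.001, -0.001, -1.0]]
contact_force: [0.5, 1.2, -0.9]
gripper_width: 0.0146
finger_force: 50.0
```

```bash
python3 -c "
from h import *
rep()"
```

```text
tip in seam mm [ -2.3 -26.  -10.1] F [ 0.7 -1.1  0.9] T [ 0.4  0.1 -0.1] clock 9.4333 yaw -83.04018844477206
```

Call:
jog_arm([
  {"grip":5,"xyz":[0,0.06,0],"rot":[0,0,0]},
  {"grip":5,"xyz":[0,0.06,0],"rot":[0,0,0]},
  {"grip":5,"xyz":[0,0.06,0],"rot":[0,0,0]},
  {"grip":5,"xyz":[0,0.06,0],"rot":[0,0,0]},
  {"grip":5,"xyz":[0,0.06,0],"rot":[0,0,0]},
  {"grip":5,"xyz":[0,0.06,0],"rot":[0,0,0]},
])

```text
clock: 9.93
tcp_pos: [0.4954, 0.0773, 0.1068]
ee_rot: [[0.993, 0.121, 0.001], [0.121, -0.993, 0.001], [0.001, -0.001, -1.0]]
contact_force: [0.2, 0.7, -2.0]
gripper_width: 0.015
finger_force: 50.0
```

```bash
python3 -c "
from h import *
rep()"
```

```text
tip in seam mm [ -2.5 -40.8 -10.1] F [ 0.3 -0.7  2. ] T [-0.02 -0.11  0.03] clock 9.9333 yaw -83.0531597595614
```

Call:
jog_arm([
  {"grip":5,"xyz":[0,0.06,0],"rot":[0,0,0]},
  {"grip":5,"xyz":[0,0.06,0],"rot":[0,0,0]},
  {"grip":5,"xyz":[0,0.06,0],"rot":[0,0,0]},
  {"grip":5,"xyz":[0,0.06,0],"rot":[0,0,0]},
  {"grip":5,"xyz":[0,0.06,0],"rot":[0,0,0]},
])

```text
clock: 10.35
tcp_pos: [0.4967, 0.0656, 0.1067]
ee_rot: [[0.993, 0.121, 0.0], [0.121, -0.993, 0.001], [0.0, -0.001, -1.0]]
contact_force: [-0.1, 0.4, -0.9]
gripper_width: 0.0143
finger_force: 50.0
```

```bash
python3 -c "
from h import *
rep()
a=viewer.capture('scene')[:,:,::-1]
cv2.imwrite('pics/ca.png',cv2.resize(a[175:230,250:340],None,fx=8,fy=8,interpolation=cv2.INTER_CUBIC))"
```

```text
tip in seam mm [ -2.6 -52.5 -10.2] F [-0.1 -0.5  0.9] T [-0.02 -0.12 -0.01] clock 10.35 yaw -83.04272593987481
```

View pics/ca.png

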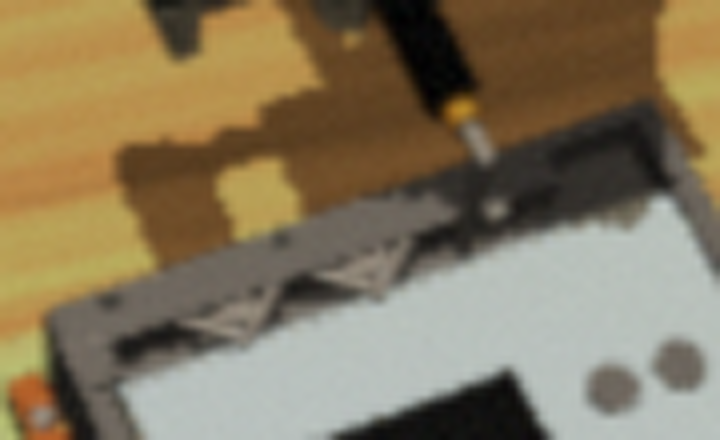

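Catch a is back: only its nose point shows, at (495,208). The Vs of b (375,275) and c (245,320) are still shut and the tip is in the groove at about (472,230). Continuing the draw.

Call:
jog_arm([
  {"grip":5,"xyz":[0,0.06,0],"rot":[0,0,0]},
  {"grip":5,"xyz":[0,0.06,0],"rot":[0,0,0]},
  {"grip":5,"xyz":[0,0.06,0],"rot":[0,0,0]},
  {"grip":5,"xyz":[0,0.06,0],"rot":[0,0,0]},
  {"grip":5,"xyz":[0,0.06,0],"rot":[0,0,0]},
  {"grip":5,"xyz":[0,0.06,0],"rot":[0,0,0]},
  {"grip":5,"xyz":[0,0.06,0],"rot":[0,0,0]},
  {"grip":5,"xyz":[0,0.06,0],"rot":[0,0,0]},
])

```text
clock: 11.07
tcp_pos: [0.4993, 0.0469, 0.1068]
ee_rot: [[0.993, 0.122, 0.001], [0.122, -0.993, 0.001], [0.001, -0.001, -1.0]]
contact_force: [1.4, 2.3, 0.1]
gripper_width: 0.0145
finger_force: 50.0
```

Call:
jog_arm([
  {"grip":5,"xyz":[0,0.06,0],"rot":[0,0,0]},
  {"grip":5,"xyz":[0,0.06,0],"rot":[0,0,0]},
  {"grip":5,"xyz":[0,0.06,0],"rot":[0,0,0]},
  {"grip":5,"xyz":[0,0.06,0],"rot":[0,0,0]},
  {"grip":5,"xyz":[0,0.06,0],"rot":[0,0,0]},
  {"grip":5,"xyz":[0,0.06,0],"rot":[0,0,0]},
  {"grip":5,"xyz":[0,0.06,0],"rot":[0,0,0]},
  {"grip":5,"xyz":[0,0.06,0],"rot":[0,0,0]},
])

```text
clock: 11.73
tcp_pos: [0.5012, 0.0272, 0.1067]
ee_rot: [[0.993, 0.121, 0.0], [0.121, -0.993, 0.001], [0.0, -0.001, -1.0]]
contact_force: [0.8, 0.0, -0.8]
gripper_width: 0.0146
finger_force: 50.0
```

```bash
python3 -c "
from h import *
rep()"
```

```text
tip in seam mm [ -2.8 -91.2 -10.3] F [0.8 0.1 0.8] T [-0.09 -0.18  0.02] clock 11.7333 yaw -83.05945900320485
```

Call:
jog_arm([
  {"grip":5,"xyz":[0,0.06,0],"rot":[0,0,0]},
  {"grip":5,"xyz":[0,0.06,0],"rot":[0,0,0]},
  {"grip":5,"xyz":[0,0.06,0],"rot":[0,0,0]},
  {"grip":5,"xyz":[0,0.06,0],"rot":[0,0,0]},
  {"grip":5,"xyz":[0,0.06,0],"rot":[0,0,0]},
  {"grip":5,"xyz":[0,0.06,0],"rot":[0,0,0]},
  {"grip":5,"xyz":[0,0.06,0],"rot":[0,0,0]},
  {"grip":5,"xyz":[0,0.06,0],"rot":[0,0,0]},
])

```text
clock: 12.4
tcp_pos: [0.5038, 0.0085, 0.1067]
ee_rot: [[0.993, 0.121, 0.001], [0.121, -0.993, 0.001], [0.001, -0.001, -1.0]]
contact_force: [0.7, -0.8, -0.2]
gripper_width: 0.0144
finger_force: 50.0
```

Call:
jog_arm([
  {"grip":5,"xyz":[0,0.06,0],"rot":[0,0,0]},
  {"grip":5,"xyz":[0,0.06,0],"rot":[0,0,0]},
  {"grip":5,"xyz":[0,0.06,0],"rot":[0,0,0]},
  {"grip":5,"xyz":[0,0.06,0],"rot":[0,0,0]},
  {"grip":5,"xyz":[0,0.06,0],"rot":[0,0,0]},
  {"grip":5,"xyz":[0,0.06,0],"rot":[0,0,0]},
  {"grip":5,"xyz":[0,0.06,0],"rot":[0,0,0]},
  {"grip":5,"xyz":[0,0.06,0],"rot":[0,0,0]},
])

```text
clock: 13.07
tcp_pos: [0.5062, -0.0106, 0.1067]
ee_rot: [[0.993, 0.121, 0.001], [0.121, -0.993, 0.001], [0.001, -0.001, -1.0]]
contact_force: [0.4, 0.5, -1.1]
gripper_width: 0.0145
finger_force: 50.0
```

Call:
jog_arm([
  {"grip":5,"xyz":[0,0.06,0],"rot":[0,0,0]},
  {"grip":5,"xyz":[0,0.06,0],"rot":[0,0,0]},
  {"grip":5,"xyz":[0,0.06,0],"rot":[0,0,0]},
  {"grip":5,"xyz":[0,0.06,0],"rot":[0,0,0]},
  {"grip":5,"xyz":[0,0.06,0],"rot":[0,0,0]},
  {"grip":5,"xyz":[0,0.06,0],"rot":[0,0,0]},
  {"grip":5,"xyz":[0,0.06,0],"rot":[0,0,0]},
  {"grip":5,"xyz":[0,0.06,0],"rot":[0,0,0]},
])

```text
clock: 13.73
tcp_pos: [0.5084, -0.0297, 0.1067]
ee_rot: [[0.993, 0.121, 0.0], [0.121, -0.993, 0.001], [0.001, -0.001, -1.0]]
contact_force: [-0.5, -0.1, 0.2]
gripper_width: 0.0146
finger_force: 50.0
```

```bash
python3 -c "
from h import *
rep()"
```

```text
tip in seam mm [  -2.5 -148.5  -10.3] F [-0.5  0.  -0.2] T [-0.03 -0.14 -0.02] clock 13.7333 yaw -83.03912918132178
```

Call:
jog_arm([
  {"grip":5,"xyz":[0,0.06,0],"rot":[0,0,0]},
  {"grip":5,"xyz":[0,0.06,0],"rot":[0,0,0]},
  {"grip":5,"xyz":[0,0.06,0],"rot":[0,0,0]},
  {"grip":5,"xyz":[0,0.06,0],"rot":[0,0,0]},
  {"grip":5,"xyz":[0,0,0],"rot":[0,0,0]},
  {"grip":5,"xyz":[0,0,0],"rot":[0,0,0]},
])

```text
clock: 14.23
tcp_pos: [0.5096, -0.039, 0.1067]
ee_rot: [[0.993, 0.121, 0.001], [0.121, -0.993, 0.001], [0.001, -0.001, -1.0]]
contact_force: [0.3, -0.2, -1.9]
gripper_width: 0.0148
finger_force: 50.0
```

```bash
python3 -c "
from h import *
rep()
a=viewer.capture('scene')[:,:,::-1]
cv2.imwrite('pics/end.png',cv2.resize(a[170:270,240:360],None,fx=6,fy=6,interpolation=cv2.INTER_CUBIC))"
```

```text
tip in seam mm [  -2.4 -158.   -10.3] F [0.3 0.3 1.9] T [-0.04 -0.22 -0.02] clock 14.2333 yaw -83.0530342099294
```

View pics/end.png

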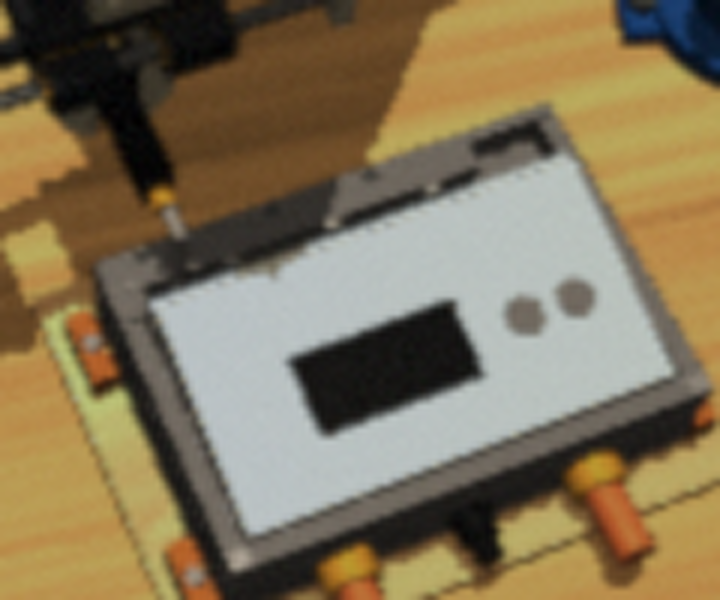

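The tip is at the seam's right end, crop (190,262). All three catches show only their nose points, and the cover's front edge has moved up over the groove, so it has popped. Lifting out.

Call:
jog_arm([
  {"grip":5,"xyz":[0,0,-0.1],"rot":[0,0,0]},
  {"grip":5,"xyz":[0,0,-0.15],"rot":[0,0,0]},
  {"grip":5,"xyz":[0,0,-0.2],"rot":[0,0,0]},
  {"grip":5,"xyz":[0,0,-0.3],"rot":[0,0,0]},
  {"grip":5,"xyz":[0,0,-0.3],"rot":[0,0,0]},
  {"grip":5,"xyz":[0,0,-0.3],"rot":[0,0,0]},
  {"grip":5,"xyz":[0,0,-0.2],"rot":[0,0,0]},
  {"grip":5,"xyz":[0,0,0],"rot":[0,0,0]},
])

```text
clock: 14.95
tcp_pos: [0.5107, -0.0391, 0.1708]
ee_rot: [[0.993, 0.121, 0.004], [0.121, -0.993, 0.001], [0.004, -0.001, -1.0]]
contact_force: [-0.1, 0.2, -0.0]
gripper_width: 0.0147
finger_force: 50.0
```

```bash
python3 -c "
from h import *
rep()
a=viewer.capture('scene')[:,:,::-1];cv2.imwrite('pics/popped.png',a)
c=a[180:270,245:365];h=cv2.cvtColor(np.ascontiguousarray(c),cv2.COLOR_BGR2HSV);m=((h[...,2]>140)&(h[...,1]<45)).astype(np.uint8)
k=max(cv2.findContours(m,0,2)[0],key=cv2.contourArea);k=cv2.convexHull(k)[:,0]+[245,180]
print(cv2.minAreaRect(np.array([plane('scene',p,.064)[:2] for p in k],np.float32)))
plan([.5052,-.2864,.165],down(-71.28),12)"
```

```text
tip in seam mm [  -1.2 -158.1   54.1] F [-0.1 -0.2  0. ] T [-0.06 -0.13  0.02] clock 14.95 yaw -83.02226768020033
((0.6286399364471436, 0.06001470237970352), (0.10693769156932831, 0.19519786536693573), 7.240823745727539)
{"xyz": [-0.07, 0.51, 0.01], "rot": [-0.0, -0.0, -0.16]}
{"xyz": [-0.08, 0.51, 0.01], "rot": [-0.0, -0.0, -0.16]}
{"xyz": [-0.09, 0.51, 0.01], "rot": [-0.0, -0.0, -0.16]}
{"xyz": [-0.1, 0.51, 0.01], "rot": [-0.0, -0.0, -0.16]}
{"xyz": [-0.11, 0.5, 0.01], "rot": [-0.0, -0.0, -0.16]}
{"xyz": [-0.12, 0.5, 0.01], "rot": [-0.0, -0.0, -0.16]}
{"xyz": [-0.12, 0.5, 0.01], "rot": [-0.0, -0.0, -0.16]}
{"xyz": [-0.13, 0.5, 0.01], "rot": [-0.0, -0.0, -0.16]}
{"xyz": [-0.14, 0.5, 0.01], "rot": [-0.0, -0.0, -0.16]}
{"xyz": [-0.15, 0.49, 0.01], "rot": [-0.0, -0.0, -0.16]}
{"xyz": [-0.16, 0.49, 0.01], "rot": [-0.0, -0.0, -0.16]}
{"xyz": [-0.17, 0.49, 0.01], "rot": [-0.0, -0.0, -0.16]}
```

Call:
jog_arm([
  {"grip":5,"xyz":[-0.07,0.51,0.01],"rot":[0,0,-0.16]},
  {"grip":5,"xyz":[-0.08,0.51,0.01],"rot":[0,0,-0.16]},
  {"grip":5,"xyz":[-0.09,0.51,0.01],"rot":[0,0,-0.16]},
  {"grip":5,"xyz":[-0.1,0.51,0.01],"rot":[0,0,-0.16]},
  {"grip":5,"xyz":[-0.11,0.5,0.01],"rot":[0,0,-0.16]},
  {"grip":5,"xyz":[-0.12,0.5,0.01],"rot":[0,0,-0.16]},
  {"grip":5,"xyz":[-0.12,0.5,0.01],"rot":[0,0,-0.16]},
  {"grip":5,"xyz":[-0.13,0.5,0.01],"rot":[0,0,-0.16]},
])

```text
clock: 15.67
tcp_pos: [0.5058, -0.2046, 0.1647]
ee_rot: [[0.967, 0.254, -0.0], [0.254, -0.967, 0.001], [-0.0, -0.001, -1.0]]
contact_force: [-0.4, -0.2, -1.7]
gripper_width: 0.0145
finger_force: 50.0
```

Call:
jog_arm([
  {"grip":5,"xyz":[-0.14,0.5,0.01],"rot":[0,0,-0.16]},
  {"grip":5,"xyz":[-0.15,0.49,0.01],"rot":[0,0,-0.16]},
  {"grip":5,"xyz":[-0.16,0.49,0.01],"rot":[0,0,-0.16]},
  {"grip":5,"xyz":[-0.17,0.49,0.01],"rot":[0,0,-0.16]},
  {"grip":5,"xyz":[0,0,0],"rot":[0,0,0]},
  {"grip":5,"xyz":[0,0,0],"rot":[0,0,0]},
  {"grip":5,"xyz":[0,0,0],"rot":[0,0,0]},
])

```text
clock: 16.25
tcp_pos: [0.504, -0.2858, 0.163]
ee_rot: [[0.948, 0.317, -0.0], [0.317, -0.948, 0.002], [0.0, -0.002, -1.0]]
contact_force: [0.4, 0.3, -1.8]
gripper_width: 0.0144
finger_force: 50.0
```

```bash
python3 -c "
from h import *
rep();print(manip.state()['tcp_pos'])
plan([.5052,-.2864,.100],down(-71.28),4)"
```

```text
tip in seam mm [ -39.4 -387.2   46. ] F [ 0.4 -0.2  1.8] T [-0.01 -0.18  0.02] clock 16.25 yaw -71.52518237430361
[ 0.50404823 -0.28577732  0.16301089]
{"xyz": [0.01, 0.01, 0.39], "rot": [-0.0, -0.0, -0.01]}
{"xyz": [0.01, 0.01, 0.39], "rot": [-0.0, -0.0, -0.01]}
{"xyz": [0.01, 0.01, 0.39], "rot": [-0.0, -0.0, -0.01]}
{"xyz": [0.01, 0.01, 0.39], "rot": [-0.0, -0.0, -0.01]}
```

Call:
jog_arm([
  {"grip":5,"xyz":[0.02,0.02,0.4],"rot":[0,0,-0.02]},
  {"grip":5,"xyz":[0.01,0,0.4],"rot":[0,0,-0.02]},
  {"grip":5,"xyz":[0,0,0.4],"rot":[0,0,0]},
  {"grip":5,"xyz":[0,0,0.3],"rot":[0,0,0]},
  {"grip":5,"xyz":[0,0,0],"rot":[0,0,0]},
  {"grip":5,"xyz":[0,0,0],"rot":[0,0,0]},
])

```text
clock: 16.75
tcp_pos: [0.5055, -0.286, 0.1033]
ee_rot: [[0.947, 0.322, -0.001], [0.322, -0.947, 0.002], [-0.0, -0.002, -1.0]]
contact_force: [0.3, 0.2, -0.8]
gripper_width: 0.0148
finger_force: 50.0
```

```bash
python3 -c "
from h import *
rep();print(manip.state()['tcp_pos'])
plan([.5052,-.2864,.072],down(-71.28),6)"
```

```text
tip in seam mm [ -38.  -387.2  -13.8] F [ 0.3 -0.2  0.8] T [-0.08 -0.13 -0.04] clock 16.75 yaw -71.23094587937
[ 0.50554187 -0.28600968  0.10326277]
{"xyz": [-0.0, 0.0, 0.13], "rot": [-0.0, 0.0, 0.0]}
{"xyz": [-0.0, 0.0, 0.13], "rot": [-0.0, 0.0, 0.0]}
{"xyz": [-0.0, 0.0, 0.13], "rot": [-0.0, 0.0, 0.0]}
{"xyz": [-0.0, 0.0, 0.13], "rot": [-0.0, 0.0, 0.0]}
{"xyz": [-0.0, 0.0, 0.13], "rot": [-0.0, 0.0, 0.0]}
{"xyz": [-0.0, 0.0, 0.13], "rot": [-0.0, 0.0, 0.0]}
```

Call:
jog_arm([
  {"grip":5,"xyz":[0,0.01,0.13],"rot":[0,0,0]},
  {"grip":5,"xyz":[0,0,0.13],"rot":[0,0,0]},
  {"grip":5,"xyz":[0,0,0.13],"rot":[0,0,0]},
  {"grip":5,"xyz":[0,0,0.13],"rot":[0,0,0]},
  {"grip":5,"xyz":[0,0,0.13],"rot":[0,0,0]},
  {"grip":5,"xyz":[0,0,0.1],"rot":[0,0,0]},
  {"grip":5,"xyz":[0,0,0],"rot":[0,0,0]},
  {"grip":5,"xyz":[0,0,0],"rot":[0,0,0]},
])

```text
clock: 17.42
tcp_pos: [0.5056, -0.2872, 0.0734]
ee_rot: [[0.947, 0.321, 0.0], [0.321, -0.947, 0.001], [0.0, -0.001, -1.0]]
contact_force: [-0.1, 0.6, -0.2]
gripper_width: 0.0147
finger_force: 50.0
```

```bash
python3 -c "
from h import *
rep();print(manip.state()['tcp_pos'])"
```

```text
tip in seam mm [ -38.  -388.6  -43.6] F [-0.1 -0.6  0.2] T [-0.05 -0.18 -0.04] clock 17.4167 yaw -71.28385377627748
[ 0.50564    -0.28724067  0.07338798]
```

Call:
jog_arm([
  {"grip":5,"xyz":[0,-0.02,0.02],"rot":[0,0,0]},
  {"grip":5,"xyz":[0,0,0.02],"rot":[0,0,0]},
  {"grip":5,"xyz":[0,0,0],"rot":[0,0,0]},
  {"grip":20,"xyz":[0,0,0],"rot":[0,0,0]},
  {"grip":24,"xyz":[0,0,0],"rot":[0,0,0]},
  {"grip":30,"xyz":[0,0,0],"rot":[0,0,0]},
  {"grip":60,"xyz":[0,0,0],"rot":[0,0,0]},
  {"grip":70,"xyz":[0,0,0],"rot":[0,0,0]},
])

```text
clock: 18.08
tcp_pos: [0.5056, -0.2865, 0.0721]
ee_rot: [[0.947, 0.321, 0.001], [0.321, -0.947, 0.001], [0.001, -0.001, -1.0]]
contact_force: [-0.1, 0.3, -0.3]
gripper_width: 0.039
finger_force: 0.0
```

Call:
jog_arm([
  {"grip":70,"xyz":[0,0,0],"rot":[0,0,0]},
  {"grip":70,"xyz":[0,0,0],"rot":[0,0,0]},
  {"grip":70,"xyz":[0,0,0],"rot":[0,0,0]},
  {"grip":70,"xyz":[0,0,0],"rot":[0,0,0]},
  {"grip":70,"xyz":[0,0,0],"rot":[0,0,0]},
  {"grip":70,"xyz":[0,0,0],"rot":[0,0,0]},
])

```text
clock: 18.58
tcp_pos: [0.5056, -0.2864, 0.072]
ee_rot: [[0.947, 0.321, 0.0], [0.321, -0.947, 0.001], [0.001, -0.001, -1.0]]
contact_force: [0.1, 0.1, 0.0]
gripper_width: 0.0699
finger_force: 0.0
```

Now I'll retreat up, then back toward the robot, and look.

Call:
jog_arm([
  {"grip":70,"xyz":[0,0,-0.3],"rot":[0,0,0]},
  {"grip":70,"xyz":[0,0,-0.5],"rot":[0,0,0]},
  {"grip":70,"xyz":[0,0,-0.7],"rot":[0,0,0]},
  {"grip":70,"xyz":[0,0,-0.8],"rot":[0,0,0]},
  {"grip":70,"xyz":[0,0,-0.8],"rot":[0,0,0]},
  {"grip":70,"xyz":[0,0,-0.8],"rot":[0,0,0]},
  {"grip":70,"xyz":[-0.3,0.4,-0.4],"rot":[0,0,0]},
  {"grip":70,"xyz":[-0.3,0.6,0],"rot":[0,0,0]},
])

```text
clock: 19.25
tcp_pos: [0.4975, -0.3319, 0.2489]
ee_rot: [[0.946, 0.325, 0.006], [0.325, -0.946, -0.0], [0.006, 0.002, -1.0]]
contact_force: [0.5, -0.3, 0.3]
gripper_width: 0.0699
finger_force: 0.0
```

Call:
jog_arm([
  {"grip":70,"xyz":[-0.4,0.6,0],"rot":[0,0,0]},
  {"grip":70,"xyz":[-0.4,0.6,0],"rot":[0,0,0]},
  {"grip":70,"xyz":[-0.4,0.6,0],"rot":[0,0,0]},
  {"grip":70,"xyz":[-0.4,0.4,0],"rot":[0,0,0]},
  {"grip":70,"xyz":[0,0,0],"rot":[0,0,0]},
  {"grip":70,"xyz":[0,0,0],"rot":[0,0,0]},
])

```text
clock: 19.75
tcp_pos: [0.4617, -0.4377, 0.2448]
ee_rot: [[0.948, 0.318, 0.0], [0.318, -0.948, 0.0], [0.0, 0.0, -1.0]]
contact_force: [0.2, 0.4, 0.1]
gripper_width: 0.0702
finger_force: 0.0
```

```bash
python3 -c "
from h import *
a=viewer.capture('scene')[:,:,::-1]
cv2.imwrite('pics/fin.png',cv2.resize(a[150:300,110:370],None,fx=3,fy=3,interpolation=cv2.INTER_CUBIC))"
```

```text
(no output)
```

View pics/fin.png

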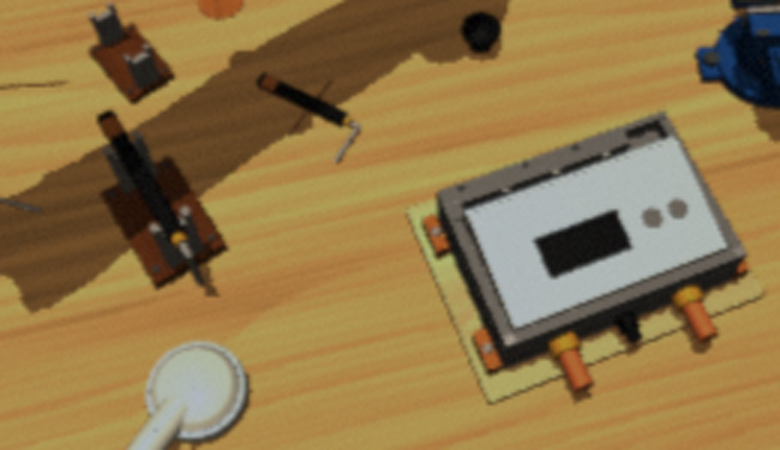

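The pick lies in both forks, (105,120) to (180,240), tip down at (210,290). The cover is up with all three catches back, and the shower head and knob are where they were. Handing in.

```bash
python3 -c "
from bench import manip
print(manip.job_done())"
```

```text
the job is handed in; nothing more can be done
None
```

I drew the pick through the whole seam; in the last pictures all three catches look back, the cover is up and the pick lies tip down in its rest, and I handed the job in at about 20 s (no verdict was shown).

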